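# Lock the airbox service cover with its quarter-turn fastener

## Task

The service cover of the aluminium airbox is held ajar by its sprung seal. Set the fingertips in the slot of the yellow quarter-turn fastener, press the cover fully down and, while it is held down, turn the fastener a quarter turn clockwise to its stop so that the cover stays locked shut; then withdraw your fingers. Grasp nothing, and leave the tools and parts around the airbox where they are.

Things in the scene. Friction and masses are not known exactly. Their poses are not given: they have to be found in the camera images.
- airbox: Aluminium box fixed to the bench, 240 mm (x) by 260 mm (y) by 100 mm tall, with a hinged grey cover on top. Origin: centre of its underside, on the bench. Its x axis points from the cover's free front edge to its hinge, z up; it is turned at most 20 degrees from the robot's frame.
- cover (a joint): Opening angle of the cover, rad: 0 is fully shut (a firm stop), 0.14 is ajar as the spring holds it. The hinge is along the airbox's y axis, at airbox x = +120 mm, z = 100 mm; the free edge on the -x side goes up. Pressing it down at the fastener takes about 2 to 6 N; let go while unlocked, it springs up again.
- fastener (a joint): Angle of the fastener, rad; grows turning clockwise seen from above. 0: unlocked, slot along airbox y, its red end towards the red dot at -y. 1.571: locked, at its stop, slot along airbox x, red end towards the green dot at -x. Starts at 0 to 0.35, turns stiffly (0.1 N m), stays where left. Past about 1.1 its pawl goes under a catch in the box, only if the cover is fully down.
- slot (a point): Centre of the slot's floor, on the fastener's turning axis, at airbox x = -40 mm, y = 0. Slot: straight along this point's y, 34 mm wide, 100 mm long, 18 mm deep, flat steel floor, 110 mm above the bench with the cover shut, about 132 mm ajar. z points out of the cover. To turn it, push sideways on the slot's wall some 30 mm from the centre and follow the circle.
- red_end (a point): Red mark on the slot's floor, 36 mm from the slot's centre (point slot, -y). The fastener is a round yellow body of 100 mm diameter, sunk flush in a square black bezel (130 mm, 22 mm tall) on the cover, which closes the slot's ends; only the slot is open to the fingers.
- cover_front (a point): Middle of the cover's free front edge, on its upper face, 106 mm above the bench when shut, some 140 mm when ajar. The locked pawl leaves 2 to 3 mm of play here.
- wrench: Bystander, to be left alone: open-ended steel wrench lying left of the airbox. Origin on its underside.
- screwdriver: Bystander, to be left alone: screwdriver lying right of the airbox. Origin on its underside.
- filter: Bystander, to be left alone: blue ring-shaped filter cartridge, 84 mm across, 55 mm tall. Origin on its underside.
- jar: Bystander, to be left alone: amber jar, 60 mm across, 100 mm tall. Origin on its underside.
- trumpet: Bystander, to be left alone: aluminium intake trumpet, flared upward, 80 mm across, 70 mm tall. Origin on its underside.
- tape: Bystander, to be left alone: roll of paper tape lying flat, 100 mm across, 48 mm tall. Origin on its underside.

How it is judged:
On the way:
1. the cover is pressed shut while the fastener is still unlocked (value of joint cover below 0.03 rad and value of joint fastener below 1.15 rad), for 0.05 s.
At the end, for the whole second after the job is handed in: The cover stays shut by itself (within 0.03 rad, 7 mm at its free edge) with the fastener turned to the locked position (past 1.40 of 1.57 rad) (value of joint cover below 0.03 rad and value of joint fastener above 1.4 rad); the robot touches nothing.
It fails at once if a tool or part near the airbox is lifted, carried or pushed more than 25 mm (distance of any of wrench, screwdriver, filter, jar, trumpet, tape from where it was at the start of the episode above 0.025 m).
It also fails if it takes over 40 s, if anything falls off the work surface, if the arm or the gripper's body presses on something with over 40 N, if the wrist force passes 120 N, or if a joint passes its speed limit or range.

## Robot

A 7-joint arm with a two-finger parallel gripper is mounted at the origin on the work surface. World frame = base frame: x ahead of the robot, y to its left, z up, the work surface at z = 0. Lengths are in m, angles in rad, forces in N, time in s.
With the tool pointing down it reaches from about 0.4 to 0.85 m from the base axis. Payload 4.4 kg.
Tool frame: the origin (TCP) lies at the very end of the fingers, on their centre line; the grasp point (between the pads) lies ctrl.grip_depth behind it (ctrl.grip_depth is the distance from the TCP to the grasp point, in m); z points along the fingers, y is the direction in which the jaws open and shut (so a half turn about z gives the same grasp; the last joint's range is limited). The gripper opens to 94 mm and grips with 3 to 60 N. Pads are 16 mm wide; open, the fingers measure 119 mm over their backs; the gripper's body (75 mm by 177 mm) begins 78 mm behind the grasp point.
Start: joints at [1.183, 0.628, 0.038, 1.517, -0.027, 0.996, -0.02], TCP at [0.206, -0.617, 0.205] pointing down, gripper open.
Joint ranges: [-3.06, 3.06], [-0.37, 2.12], [-1.25, 1.32], [0.18, 2.47], [-1.1, 4.24], [0.23, 1.98], [-2.94, 2.94]. Speed limits (rad/s): [2.57, 2.57, 3.14, 3.14, 3.14, 3.14, 3.14].

## Interface

Orientations are given as a unit quaternion [x, y, z, w].
In Python, from station import read_state, camera, ctrl gives the robot as it stands. The module is installed in compiled form; this text tells all that it offers.
- The arm moves only by the shell command python3 -m jog 'ROWS' [FORCE]. ROWS is JSON, one flat list of numbers, 5 for each row, row after row: the opening, from -1 (shut) to 1 (fully open), then the shift along the tool's x, y, z in mm, then the turn about the tool's z in degrees. A call has 1 to 20 rows; each row shifts and turns the commanded pose from where the row before left it, along the tool's axes as they then stand; what a row does not reach is not made up. A row lasts 1/12 s, in which the tool goes at most 41.7 mm and 7.16 degrees, less where a joint would pass 70% of its speed; a pose out of reach is approached as far as the arm can. A call with a gripper value outside its range is refused whole. The fingers move at their own pace and stop on an object; FORCE is the grip in N (left out, the last holds). Time passes only in rows, so rows that do not move let the fingers close. It gives the time, the measured TCP pose, the force and the opening at its end, in the units of the state.
- read_state(): the state, without advancing time (a new reading comes with each control period).
- camera(name): name is "scene" or "top" or "wrist"; returns a dict with "pixels" (480x640x3 uint8, blue, green, red), "depth" (480x640 float32, m along the optical axis (not along the pixel's ray), 0 where there is no reading), "mtx" (3x3 intrinsics, pixels), "distortion" ([k1, k2, p1, p2, k3] as OpenCV has them; the pictures are not rectified), "pose" (4x4, takes a point from camera to world coordinates); the wrist camera has in their place "tool_from_camera" (4x4, takes a point from camera to tool coordinates, whose origin is the TCP and whose axes are the flange's). Camera axes: x right, y up, looking along -z (the intrinsics and any distortion apply to the point x, -y, -z); pixel columns grow to the right and rows downward; lengths in m; the calibration is good to about 2 mm. A picture is of the moment at which its call begins: read the wrist's pose just before it.
- ctrl.finish_job(): hands the job in, once; it reports no verdict.
The state is a dict: "time_s": time; "q": joint angles; "qvel": joint speeds; "joint_efforts": joint torques, N m; "ee_pos": TCP position; "ee_rot": TCP orientation; "ft_force": force on the tool from outside, world axes, zero at the start; "torque": the same for the moment, N m; "width": finger opening in m.
Only numpy, scipy, OpenCV 4.12 (cv2) and the standard library are available. Lean on these libraries where they do the work, as an engineer would, in place of code of your own. Each camera call takes 0.05 s, during which the arm holds its last target.

## Working session

There is one attempt and no reset: what is moved stays moved. The work goes in short steps, Python scripts to look and compute and a shell command to move; the robot and the scene stay as the last step left them, time stands still between calls to the robot, and variables do not carry over. Pictures are saved under pics/ and viewed, and the job is handed in when it is done.

```bash
mkdir -p pics; python3 - <<'E'
from station import read_state, camera, ctrl
import cv2
s=read_state(); print({k:s[k] for k in('time_s','ee_pos','ee_rot','ft_force','width')}, ctrl.grip_depth)
for n in("scene","top"):
    c=camera(n); cv2.imwrite(f"pics/{n}0.png",c["pixels"]); print(c["mtx"],c["distortion"],c["pose"])
E
```

```text
{'time_s': 0.0, 'ee_pos': array([ 0.20540743, -0.61598133,  0.20455937]), 'ee_rot': array([ 9.87077347e-01,  1.60241754e-01, -1.67074818e-04, -9.29077211e-04]), 'ft_force': array([ 0.66409431,  0.93467874, -0.70139011]), 'width': 0.09376134407477334} 0.0188
[[492.84595093   0.         323.83416645]
 [  0.         492.84595093 240.92995132]
 [  0.           0.           1.        ]] [-0.09304799  0.          0.          0.          0.        ] [[ 0.77180855 -0.45295239  0.44625743  1.05693991]
 [ 0.63566746  0.5666804  -0.52421389 -0.51125931]
 [-0.01544141  0.68826409  0.72529588  0.8329295 ]
 [ 0.          0.          0.          1.        ]]
[[517.10265453   0.         321.10561165]
 [  0.         517.10265453 243.63178155]
 [  0.           0.           1.        ]] [-0.13833648  0.          0.          0.          0.        ] [[ 0.0130743   0.99774768 -0.06579231  0.50458633]
 [-0.99990492  0.01275741 -0.00523443  0.02777725]
 [-0.0043833   0.06585449  0.99781961  1.18504883]
 [ 0.          0.          0.          1.        ]]
```

View pics/scene0.png

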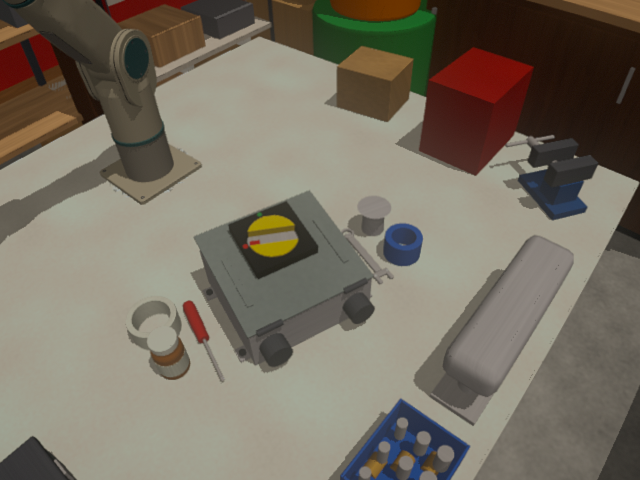

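View pics/top0.png

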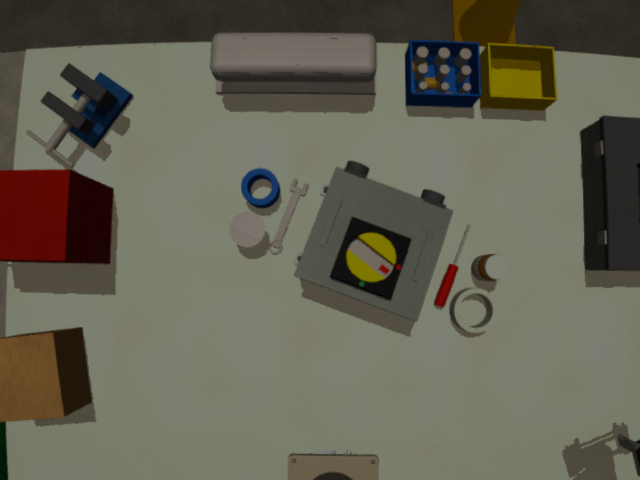

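Top view: the airbox is at about (375,245), the fastener at (372,257) with its red mark at (385,268). The airbox yaw is about -20°. Next I'll measure this properly.

```bash
cat > h.py <<'E'
from station import read_state, camera, ctrl
import cv2, numpy as np
from scipy.spatial.transform import Rotation as R
def cast(c,uv,z,pose=None):
    uv=np.atleast_2d(uv).astype(float)
    p=cv2.undistortPoints(uv[:,None],c["mtx"],c["distortion"])[:,0]
    P=c["pose"] if pose is None else pose
    d=np.c_[p[:,0],-p[:,1],-np.ones(len(p))]@P[:3,:3].T
    o=P[:3,3]; return o+d*((z-o[2])/d[:,2])[:,None]
def pts(c,m,pose=None):
    v,u=np.nonzero(m&(c["depth"]>0)); d=c["depth"][v,u]
    p=cv2.undistortPoints(np.c_[u,v].astype(float)[:,None],c["mtx"],c["distortion"])[:,0]
    P=c["pose"] if pose is None else pose
    return (np.c_[p[:,0],-p[:,1],-np.ones(len(p))]*d[:,None])@P[:3,:3].T+P[:3,3]
def mask(c,lo,hi):
    return cv2.inRange(cv2.cvtColor(c["pixels"],cv2.COLOR_BGR2HSV),lo,hi)>0
E
python3 - <<'E'
from h import *
for n,box in(("top",(340,410,215,300)),("scene",(225,320,195,280))):
    c=camera(n); roi=np.zeros((480,640),bool); roi[box[2]:box[3],box[0]:box[1]]=1
    for nm,lo,hi in(("yellow",(22,120,80),(35,255,255)),("red",(0,150,90),(8,255,255)),("green",(45,120,50),(80,255,255))):
        m=mask(c,lo,hi)&roi; p=pts(c,m); v,u=np.nonzero(m)
        if len(p)==0: print(n,nm,0);continue
        print(n,nm,m.sum(),u.mean().round(1),v.mean().round(1),"mean",p.mean(0).round(4),"med",np.median(p,0).round(4))
        if nm=="red":
            k,l,s,ce=cv2.connectedComponentsWithStats(m.astype(np.uint8))
            for i in range(1,k): print("   ",s[i],ce[i].round(1),pts(c,l==i).mean(0).round(4))
        if nm=="yellow":
            cnt=np.c_[u,v].astype(np.float32); e=cv2.fitEllipse(cv2.convexHull(cnt)); print("  ell",e,cast(c,e[0],0.150))
E
```

```text
top yellow 1123 370.7 257.0 mean [ 0.5476 -0.0666  0.1506] med [ 0.5476 -0.0669  0.1506]
  ell ((370.8326416015625, 256.9092712402344), (48.5119514465332, 49.82987976074219), 120.76840209960938) [[ 0.54743724 -0.0668132   0.15      ]]
top red 65 387.0 268.5 mean [ 0.5249 -0.1008  0.1389] med [ 0.5258 -0.0974  0.1357]
    [379 265  10   9  50] [383.8 269. ] [ 0.5237 -0.0947  0.135 ]
    [396 265   5   4  15] [397.9 266.5] [ 0.5287 -0.1211  0.1517]
top green 22 361.5 283.3 mean [ 0.4946 -0.0479  0.1595] med [ 0.495  -0.0478  0.1592]
scene yellow 1278 272.0 234.9 mean [ 0.5469 -0.0669  0.149 ] med [ 0.5458 -0.0671  0.1482]
  ell ((272.26458740234375, 235.49400329589844), (42.539676666259766, 52.448509216308594), 87.4273452758789) [[ 0.54947155 -0.06884624  0.15      ]]
scene red 48 250.1 243.9 mean [ 0.5257 -0.107   0.1423] med [ 0.5264 -0.1005  0.1364]
    [250 241   9   4  27] [254.  242.2] [ 0.523  -0.0949  0.135 ]
    [243 244   5   5  21] [245. 246.] [ 0.5293 -0.1225  0.1516]
scene green 10 259.2 214.0 mean [ 0.4948 -0.0481  0.1597] med [ 0.494  -0.048   0.1597]
```

```bash
python3 - <<'E'
from h import *
c=camera("top"); im=c["pixels"][160:330,285:465]; cv2.imwrite("pics/topcrop.png",cv2.resize(im,None,fx=3.5,fy=3.5,interpolation=cv2.INTER_CUBIC))
for u,v in((305,270),(340,185),(440,215),(408,308),(372,257),(365,262),(380,262)): 
    d=np.zeros((480,640),bool); d[v,u]=1; print(u,v,pts(c,d))
E
```

```text
305 270 [[0.5197218  0.06513102 0.13886135]]
340 185 [[ 0.69957366 -0.00470596  0.10983375]]
440 215 [[ 0.63871656 -0.2154548   0.11295331]]
408 308 [[ 0.4455041  -0.14380766  0.14074161]]
372 257 [[ 0.5480329  -0.07086012  0.13184247]]
365 262 [[ 0.53702996 -0.05503074  0.15193005]]
380 262 [[ 0.53794335 -0.0870016   0.13448846]]
```

```bash
python3 -m jog '[0.27,12,-10,0,0, 0.27,24,-20,0,0, 0.27,25,-21,0,0, 0.27,25,-21,0,0, 0.27,25,-21,0,0, 0.27,25,-21,0,0, 0.27,25,-21,0,0, 0.27,25,-21,0,0, 0.27,25,-21,0,0, 0.27,25,-21,0,0, 0.27,25,-21,0,0, 0.27,25,-21,0,0, 0.27,25,-21,0,0, 0.27,25,-21,0,0, 0.27,25,-21,0,0, 0.27,25,-21,0,0, 0.27,25,-21,0,0, 0.27,25,-21,0,0, 0.27,25,-21,0,0, 0.27,25,-21,0,0]'
python3 -m jog '[0.27,0,0,0,-7, 0.27,0,0,0,-7, 0.27,0,0,0,-7, 0.27,0,0,0,-7, 0.27,0,0,0,-7, 0.27,0,0,0,-7, 0.27,0,0,0,-7, 0.27,0,0,0,-7, 0.27,0,0,0,-7, 0.27,0,0,0,-7, 0.27,0,0,0,-7, 0.27,0,0,0,-7, 0.27,0,0,0,-7, 0.27,0,0,0,-7, 0.27,0,0,0,-7, 0.27,0,0,0,-7, 0.27,0,0,0,-7, 0.27,0,0,0,-5.5, 0.27,0,0,0,0, 0.27,0,0,0,0]'
cat > st.py <<'E'
from h import *
s=read_state(); r=R.from_quat(s["ee_rot"]).as_matrix()
tx=np.degrees(np.arctan2(r[1,0],r[0,0])); 
print(s["time_s"],s["ee_pos"].round(4),"tx",tx.round(1),"tyline",(tx-90).round(1),"tilt",r[2].round(3),"F",s["ft_force"].round(2),"T",s["torque"].round(2),"w",round(s["width"],4),"q",s["q"].round(2))
for t in((.5449,-.0662),(.5420,-.0652)): print("to go in tool mm", (r[:2,:2].T@(np.array(t)-s["ee_pos"][:2])*1000).round(1))
E
python3 st.py
```

```text
time_s: 1.92
ee_pos: [0.5382, -0.0744, 0.2056]
ee_rot: [0.987, 0.16, 0.0, 0.0]
ft_force: [0.4, -0.2, 0.2]
width: 0.0594
time_s: 3.58
ee_pos: [0.5375, -0.0761, 0.2054]
ee_rot: [0.319, 0.948, 0.0, -0.0]
ft_force: [0.1, -0.1, 0.7]
width: 0.0594
3.5833 [ 0.5375 -0.0761  0.2054] tx 142.8 tyline 52.8 tilt [ 0.  0. -1.] F [ 0.07 -0.09  0.66] T [ 0.04 -0.14  0.02] w 0.0594 q [ 0.49  0.53 -0.6   1.81  0.37  0.92  0.64]
to go in tool mm [ 0.1 12.3]
to go in tool mm [ 3.  11.4]
```

```bash
python3 -m jog '[0.27,1,6,0,0, 0.27,0,6,0,0, 0.27,0,0,0,0,0.27,0,0,0,0]'
python3 st.py; python3 - <<'E'
from h import *
s=read_state(); c=camera("wrist"); cv2.imwrite("pics/w1.png",c["pixels"])
T=np.eye(4);T[:3,:3]=R.from_quat(s["ee_rot"]).as_matrix();T[:3,3]=s["ee_pos"]; P=T@c["tool_from_camera"]
for nm,lo,hi in(("yellow",(22,120,80),(35,255,255)),("red",(0,150,90),(8,255,255)),("green",(45,120,50),(80,255,255))):
    m=mask(c,lo,hi).astype(np.uint8); k,l,st,ce=cv2.connectedComponentsWithStats(m)
    for i in range(1,k):
        if st[i][4]>80: print(nm,st[i],ce[i].round(),pts(c,l==i,P).mean(0).round(4))
E
```

```text
time_s: 3.92
ee_pos: [0.5445, -0.0648, 0.2056]
ee_rot: [0.318, 0.948, 0.0, 0.0]
ft_force: [-0.6, -0.9, -0.2]
width: 0.0596
3.9167 [ 0.5445 -0.0648  0.2056] tx 143.0 tyline 53.0 tilt [-0.  0. -1.] F [-0.63 -0.86 -0.25] T [-0.03 -0.13 -0.01] w 0.0596 q [ 0.46  0.54 -0.6   1.79  0.37  0.92  0.63]
to go in tool mm [-1.2 -0.8]
to go in tool mm [ 1.7 -1.8]
yellow [ 250  192  143   52 5510] [321. 221.] [ 0.5242 -0.0484  0.1541]
yellow [ 259  276  121   52 5191] [319. 298.] [ 0.5696 -0.084   0.145 ]
red [255 248  28  15 415] [269. 255.] [ 0.525  -0.0952  0.1345]
red [134 268  33  57 215] [152. 302.] [ 0.5097 -0.2611  0.0281]
green [284 178  18  17 238] [293. 186.] [ 0.4953 -0.048   0.1594]
```

View pics/w1.png

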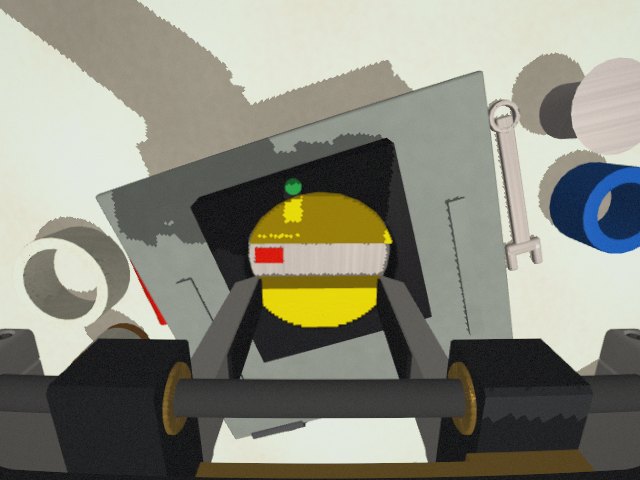

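The wrist image shows the slot level at row 260, spanning columns 250-388, parallel to and centred between the fingers. It agrees with the top view. I'll go down.

```bash
python3 -m jog '[0.27,0,-1,15,0, 0.27,0,0,15,0, 0.27,0,0,15,0, 0.27,0,0,10,0, 0.27,0,0,6,0, 0.27,0,0,5,0, 0.27,0,0,0,0]'
python3 st.py
```

```text
time_s: 4.55
ee_pos: [0.5431, -0.0665, 0.1389]
ee_rot: [0.318, 0.948, -0.0, -0.001]
ft_force: [-0.4, 0.8, -0.3]
width: 0.0596
4.55 [ 0.5431 -0.0665  0.1389] tx 142.9 tyline 52.9 tilt [ 0.001 -0.001 -1.   ] F [-0.35  0.77 -0.33] T [-0.07 -0.09 -0.01] w 0.0596 q [ 0.43  0.62 -0.55  1.86  0.45  0.78  0.56]
to go in tool mm [-1.2  1.3]
to go in tool mm [1.7 0.3]
```

Inside the slot with no contact. Next I press the cover down.

```bash
python3 -m jog '[0.27,0.5,0,5,0, 0.27,0.5,0,5,0, 0.27,0.5,0,5,0, 0.27,0.5,0,5,0, 0.27,0,0,4,0, 0.27,0,0,0,0, 0.27,0,0,0,0]'
python3 st.py
```

```text
time_s: 5.13
ee_pos: [0.5415, -0.0653, 0.1152]
ee_rot: [0.318, 0.948, -0.0, -0.0]
ft_force: [-0.5, 0.7, 1.6]
width: 0.0597
5.1333 [ 0.5415 -0.0653  0.1152] tx 142.9 tyline 52.9 tilt [ 0.001 -0.001 -1.   ] F [-0.48  0.7   1.63] T [ 0.06  0.25 -0.06] w 0.0597 q [ 0.41  0.65 -0.53  1.89  0.47  0.73  0.54]
to go in tool mm [-3.3  1.3]
to go in tool mm [-0.4  0.4]
```

```bash
python3 -m jog '[0.27,0,0,2,0, 0.27,0,0,2,0, 0.27,0,0,2,0, 0.27,0,0,0,0, 0.27,0,0,0,0, 0.27,0,0,0,0]'
python3 st.py
```

```text
time_s: 5.63
ee_pos: [0.5416, -0.0652, 0.11]
ee_rot: [0.318, 0.948, -0.0, -0.0]
ft_force: [-3.1, 0.5, 8.4]
width: 0.0592
5.6333 [ 0.5416 -0.0652  0.11  ] tx 142.9 tyline 52.9 tilt [-0. -0. -1.] F [-3.13  0.51  8.35] T [0.14 0.7  0.05] w 0.0592 q [ 0.41  0.66 -0.52  1.89  0.48  0.72  0.53]
to go in tool mm [-3.2  1.2]
to go in tool mm [-0.3  0.2]
```

```bash
python3 -m jog '[0.27,0,0,1,0, 0.27,0,0,1,0, 0.27,0,0,0,0, 0.27,0,0,0,0]'
python3 st.py
```

```text
time_s: 5.97
ee_pos: [0.5417, -0.0652, 0.1095]
ee_rot: [0.318, 0.948, -0.001, 0.0]
ft_force: [-7.7, 1.2, 21.2]
width: 0.0598
5.9667 [ 0.5417 -0.0652  0.1095] tx 142.9 tyline 52.9 tilt [-0.001 -0.001 -1.   ] F [-7.74  1.18 21.17] T [ 0.15  1.53 -0.  ] w 0.0598 q [ 0.41  0.66 -0.52  1.89  0.48  0.72  0.53]
to go in tool mm [-3.2  1.1]
to go in tool mm [-0.3  0.2]
```

Firm stop reached (21 N, z stalled at 110 mm): the cover is shut. Now I turn clockwise.

```bash
python3 -m jog '[0.27,0,0,0,4, 0.27,0,0,0,4, 0.27,0,0,0,4, 0.27,0,0,0,4, 0.27,0,0,0,4, 0.27,0,0,0,4, 0.27,0,0,0,4, 0.27,0,0,0,4, 0.27,0,0,0,4, 0.27,0,0,0,4, 0.27,0,0,0,0]'
python3 st.py
```

```text
time_s: 6.88
ee_pos: [0.5424, -0.0637, 0.1096]
ee_rot: [0.624, 0.782, 0.001, 0.001]
ft_force: [-6.0, 3.1, 17.9]
width: 0.0596
6.8833 [ 0.5424 -0.0637  0.1096] tx 102.8 tyline 12.8 tilt [ 0.     0.002 -1.   ] F [-6.05  3.07 17.91] T [ 0.73  1.29 -0.13] w 0.0596 q [ 0.28  0.63 -0.32  1.9   0.31  0.66 -0.01]
to go in tool mm [-3.   1.9]
to go in tool mm [-1.4 -0.8]
```

```bash
python3 -m jog '[0.27,-0.5,0,0,4, 0.27,-0.5,0,0,4, 0.27,0,0,0,4, 0.27,0,0,0,4, 0.27,0,0,0,4, 0.27,0,0,0,4, 0.27,0,0,0,4, 0.27,0,0,0,4, 0.27,0,0,0,0, 0.27,0,0,0,0]'
python3 st.py
```

```text
time_s: 7.72
ee_pos: [0.5436, -0.063, 0.1097]
ee_rot: [0.814, 0.581, 0.002, -0.0]
ft_force: [-3.4, 6.0, 18.0]
width: 0.06
7.7167 [ 0.5436 -0.063   0.1097] tx 71.0 tyline -19.0 tilt [ 0.004  0.003 -1.   ] F [-3.44  6.   18.04] T [ 1.57  0.86 -0.13] w 0.06 q [ 0.18  0.61 -0.17  1.9   0.16  0.64 -0.42]
to go in tool mm [-2.6  2.2]
to go in tool mm [-2.6 -0.8]
```

```bash
python3 -m jog '[0.27,-1,0,0,3, 0.27,-1,0,0,3, 0.27,0,0,0,2, 0.27,0,0,0,2, 0.27,0,0,0,0, 0.27,0,0,0,0]'
python3 st.py; python3 - <<'E'
from h import *
c=camera("top"); im=c["pixels"][160:330,285:465]; cv2.imwrite("pics/top2.png",cv2.resize(im,None,fx=3.5,fy=3.5,interpolation=cv2.INTER_CUBIC))
c=camera("wrist"); cv2.imwrite("pics/w2.png",c["pixels"])
E
```

```text
time_s: 8.22
ee_pos: [0.544, -0.0668, 0.1097]
ee_rot: [0.861, 0.508, 0.003, 0.001]
ft_force: [-1.4, 3.1, 16.4]
width: 0.0596
8.2167 [ 0.544  -0.0668  0.1097] tx 61.1 tyline -28.9 tilt [ 0.003  0.005 -1.   ] F [-1.39  3.14 16.4 ] T [0.68 0.39 0.22] w 0.0596 q [ 0.15  0.61 -0.11  1.9   0.11  0.63 -0.54]
to go in tool mm [0.9 0.6]
to go in tool mm [ 0.4 -2.5]
```

View pics/w2.png

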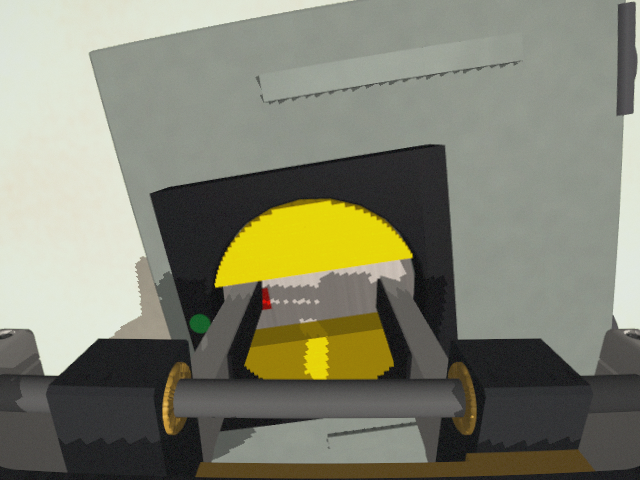

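The slot wall (215,288)-(412,258) runs nearly parallel to the bezel edge (152,193)-(445,145), so the fastener is near its stop. I'll turn a little further to feel it.

```bash
python3 -m jog '[0.27,0,-1,0,2, 0.27,0,-1,0,2, 0.27,0,0,0,0, 0.27,0,0,0,0]'
python3 st.py; python3 -m jog '[0.27,0,0,0,2, 0.27,0,0,0,2, 0.27,0,0,0,0, 0.27,0,0,0,0]'
python3 st.py;
```

```text
time_s: 8.65
ee_pos: [0.5448, -0.0657, 0.1098]
ee_rot: [0.877, 0.481, 0.004, 0.003]
ft_force: [3.7, 0.3, 10.3]
width: 0.0598
8.65 [ 0.5448 -0.0657  0.1098] tx 57.5 tyline -32.5 tilt [ 0.005  0.009 -1.   ] F [ 3.72  0.29 10.25] T [ 0.59 -0.44  2.15] w 0.0598 q [ 0.13  0.61 -0.1   1.9   0.09  0.62 -0.59]
to go in tool mm [-0.4  0.3]
to go in tool mm [-1.1 -2.7]
time_s: 8.98
ee_pos: [0.5448, -0.0657, 0.1098]
ee_rot: [0.889, 0.459, 0.003, 0.004]
ft_force: [3.4, -1.4, 10.7]
width: 0.0601
8.9833 [ 0.5448 -0.0657  0.1098] tx 54.6 tyline -35.4 tilt [ 0.002  0.011 -1.   ] F [ 3.35 -1.43 10.71] T [ 0.15 -0.32  6.41] w 0.0601 q [ 0.12  0.61 -0.08  1.9   0.08  0.62 -0.63]
to go in tool mm [-0.4  0.4]
to go in tool mm [-1.3 -2.6]
```

The torque is climbing to 6.4 N m, so it is at the stop. I'll turn back to the middle of the slot and withdraw.

```bash
python3 -m jog '[0.27,0,0,0,-5, 0.27,0,0,0,-5, 0.27,0,0,0,-5, 0.27,0,0,0,-1, 0.27,0,0,0,0, 0.27,0,0,0,0]'
python3 st.py; python3 -m jog '[0.27,0,0,-2,0, 0.27,0,0,-4,0, 0.27,0,0,-6,0, 0.27,0,0,-10,0, 0.27,0,0,-15,0, 0.27,0,0,-20,0, 0.27,0,0,-20,0, 0.27,0,0,-20,0, 0.27,0,0,0,0]'
python3 st.py;python3 - <<'E'
from h import *
s=read_state(); c=camera("wrist"); cv2.imwrite("pics/w3.png",c["pixels"])
T=np.eye(4);T[:3,:3]=R.from_quat(s["ee_rot"]).as_matrix();T[:3,3]=s["ee_pos"]; P=T@c["tool_from_camera"]
for nm,lo,hi in(("yellow",(22,120,80),(35,255,255)),("red",(0,150,90),(8,255,255)),("green",(45,120,50),(80,255,255))):
    m=mask(c,lo,hi).astype(np.uint8); k,l,st,ce=cv2.connectedComponentsWithStats(m)
    for i in range(1,k):
        if st[i][4]>60: print(nm,st[i],ce[i].round(),pts(c,l==i,P).mean(0).round(4))
E
```

```text
time_s: 9.48
ee_pos: [0.5446, -0.0655, 0.1099]
ee_rot: [0.824, 0.567, 0.005, 0.002]
ft_force: [1.9, 2.9, 11.7]
width: 0.0595
9.4833 [ 0.5446 -0.0655  0.1099] tx 69.0 tyline -21.0 tilt [ 0.005  0.009 -1.   ] F [ 1.92  2.9  11.7 ] T [ 0.81 -0.46  0.08] w 0.0595 q [ 0.17  0.61 -0.16  1.9   0.15  0.63 -0.44]
to go in tool mm [-0.5  0.5]
to go in tool mm [-0.6 -2.5]
time_s: 10.23
ee_pos: [0.5411, -0.0687, 0.2084]
ee_rot: [0.825, 0.565, 0.002, 0.002]
ft_force: [0.8, 0.5, -0.1]
width: 0.0593
10.2333 [ 0.5411 -0.0687  0.2084] tx 68.8 tyline -21.2 tilt [-0.     0.006 -1.   ] F [ 0.79  0.51 -0.08] T [ 0.02 -0.12  0.03] w 0.0593 q [ 0.2   0.48 -0.18  1.81  0.11  0.86 -0.41]
to go in tool mm [3.7 2.6]
to go in tool mm [ 3.6 -0.5]
yellow [ 252  171  130   62 4757] [313. 200.] [ 0.5505 -0.0349  0.1294]
yellow [ 264  247  125   60 4721] [328. 277.] [ 0.5394 -0.093   0.1284]
red [262 236  27  18 357] [275. 244.] [ 0.5089 -0.0587  0.113 ]
red [317 310  13  12 112] [323. 315.] [ 0.5248 -0.1199  0.1309]
green [234 238  15  15 171] [241. 245.] [ 0.4899 -0.046   0.1315]
```

View pics/w3.png

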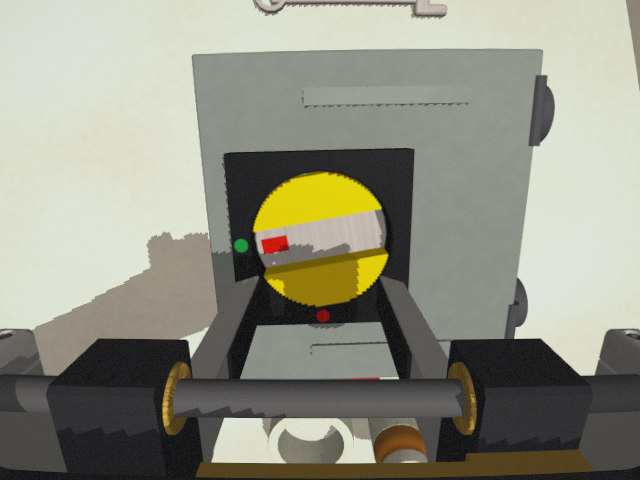

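The wrist image shows the cover shut (yellow top at z 0.129, down from 0.151), but the slot is about 8° short of the bezel axis. The red mark at (275,244) sits above the slot line toward the green dot at (241,245). This probably happened because the fingers dragged the fastener back while still pressing on its floor. I'll go back in without touching the floor, turn to the stop, centre and lift.

```bash
python3 -m jog '[0.27,2,0,0,-5, 0.27,2,0,0,-5, 0.27,0,0,15,0, 0.27,0,0,20,0, 0.27,0,0,20,0, 0.27,0,0,10,0, 0.27,0,0,0,0, 0.27,0,0,0,0]'
python3 st.py
```

```text
time_s: 10.95
ee_pos: [0.5401, -0.0637, 0.1389]
ee_rot: [0.772, 0.636, -0.001, -0.001]
ft_force: [1.2, -0.1, 0.7]
width: 0.0598
10.95 [ 0.5401 -0.0637  0.1389] tx 78.9 tyline -11.1 tilt [-0.001 -0.002 -1.   ] F [ 1.22 -0.06  0.68] T [-0.06 -0.08 -0.04] w 0.0598 q [ 0.2   0.57 -0.21  1.88  0.17  0.71 -0.3 ]
to go in tool mm [-1.6  5.2]
to go in tool mm [-1.1  2.1]
```

```bash
python3 -m jog '[0.27,-1,2,5,0, 0.27,0,1,8,0, 0.27,0,0,7,0, 0.27,0,0,0,0]'
python3 st.py
python3 -m jog '[0.27,0,0,0,4, 0.27,0,0,0,4, 0.27,0,0,0,4, 0.27,0,0,0,4, 0.27,0,0,0,2,0.27,0,0,0,0, 0.27,0,0,0,0]'
python3 st.py
```

```text
time_s: 11.28
ee_pos: [0.5429, -0.065, 0.1183]
ee_rot: [0.772, 0.636, -0.001, -0.001]
ft_force: [0.0, -0.4, -0.0]
width: 0.0597
11.2833 [ 0.5429 -0.065   0.1183] tx 78.9 tyline -11.1 tilt [-0.    -0.002 -1.   ] F [ 0.   -0.4  -0.04] T [-0.02 -0.06  0.03] w 0.0597 q [ 0.2   0.6  -0.2   1.89  0.18  0.67 -0.3 ]
to go in tool mm [-0.8  2.2]
to go in tool mm [-0.3 -0.8]
time_s: 11.87
ee_pos: [0.5433, -0.065, 0.1194]
ee_rot: [0.862, 0.508, -0.0, -0.0]
ft_force: [-0.4, -0.5, -0.6]
width: 0.0599
11.8667 [ 0.5433 -0.065   0.1194] tx 61.0 tyline -29.0 tilt [-0.001 -0.    -1.   ] F [-0.36 -0.49 -0.56] T [-0.16  0.12  0.11] w 0.0599 q [ 0.14  0.6  -0.11  1.89  0.1   0.66 -0.54]
to go in tool mm [-0.2  2. ]
to go in tool mm [-0.8 -1.1]
```

Free of the floor, with about 0.1 N m of turning torque. I'll keep turning to the stop.

```bash
python3 -m jog '[0.27,0,0,0,2, 0.27,0,0,0,2, 0.27,0,0,0,0, 0.27,0,0,0,0]'
python3 st.py
python3 -m jog '[0.27,0,0,0,1.5, 0.27,0,0,0,1.5, 0.27,0,0,0,0]'
python3 st.py
```

```text
time_s: 12.2
ee_pos: [0.5432, -0.065, 0.1194]
ee_rot: [0.878, 0.479, -0.001, 0.0]
ft_force: [-2.0, -1.4, -0.5]
width: 0.0599
12.2 [ 0.5432 -0.065   0.1194] tx 57.2 tyline -32.8 tilt [-0.001 -0.    -1.   ] F [-1.97 -1.41 -0.52] T [-0.46  0.21  1.48] w 0.0599 q [ 0.13  0.6  -0.09  1.89  0.08  0.66 -0.59]
to go in tool mm [-0.1  2. ]
to go in tool mm [-0.8 -1. ]
time_s: 12.45
ee_pos: [0.5433, -0.065, 0.1195]
ee_rot: [0.889, 0.458, -0.001, 0.001]
ft_force: [-2.2, -3.6, 0.6]
width: 0.0602
12.45 [ 0.5433 -0.065   0.1195] tx 54.5 tyline -35.5 tilt [-0.002  0.001 -1.   ] F [-2.16 -3.56  0.61] T [-0.91  0.47  4.67] w 0.0602 q [ 0.12  0.6  -0.08  1.89  0.07  0.66 -0.62]
to go in tool mm [-0.  2.]
to go in tool mm [-0.9 -1. ]
```

```bash
python3 -m jog '[0.27,0,0,0,-4, 0.27,0,0,0,-4, 0.27,0,0,0,-3.5, 0.27,0,0,0,0]'
python3 st.py; python3 -m jog '[0.27,0,0,-4,0, 0.27,0,0,-6,0, 0.27,0,0,-10,0, 0.27,0,0,-20,0, 0.27,0,0,-20,0, 0.27,0,0,-20,0, 0.27,0,0,-20,0, 0.27,0,0,0,0]'
python3 st.py;python3 - <<'E'
from h import *
s=read_state(); c=camera("wrist"); cv2.imwrite("pics/w4.png",c["pixels"])
T=np.eye(4);T[:3,:3]=R.from_quat(s["ee_rot"]).as_matrix();T[:3,3]=s["ee_pos"]; P=T@c["tool_from_camera"]
for nm,lo,hi in(("yellow",(22,120,80),(35,255,255)),("red",(0,150,90),(8,255,255)),("green",(45,120,50),(80,255,255))):
    m=mask(c,lo,hi).astype(np.uint8); k,l,st,ce=cv2.connectedComponentsWithStats(m)
    for i in range(1,k):
        if st[i][4]>60: print(nm,st[i],ce[i].round(),pts(c,l==i,P).mean(0).round(4))
E
```

```text
time_s: 12.78
ee_pos: [0.5444, -0.0646, 0.1197]
ee_rot: [0.843, 0.537, 0.001, -0.001]
ft_force: [0.0, 0.3, 0.4]
width: 0.0597
12.7833 [ 0.5444 -0.0646  0.1197] tx 65.0 tyline -25.0 tilt [ 0.003  0.    -1.   ] F [0.03 0.33 0.4 ] T [-0.06 -0.04 -0.02] w 0.0597 q [ 0.16  0.6  -0.13  1.89  0.12  0.66 -0.48]
to go in tool mm [-1.2  1.1]
to go in tool mm [-1.5 -1.9]
time_s: 13.45
ee_pos: [0.5466, -0.0648, 0.2243]
ee_rot: [0.842, 0.539, 0.004, 0.002]
ft_force: [0.6, -0.4, 0.4]
width: 0.0597
13.45 [ 0.5466 -0.0648  0.2243] tx 65.3 tyline -24.7 tilt [ 0.004  0.008 -1.   ] F [ 0.55 -0.39  0.36] T [-0.04 -0.12  0.01] w 0.0597 q [ 0.17  0.46 -0.15  1.78  0.09  0.9  -0.45]
to go in tool mm [-2. -1.]
to go in tool mm [-2.3 -4. ]
yellow [ 253  178  123   52 4192] [312. 204.] [ 0.555  -0.0363  0.1292]
yellow [ 259  254  119   51 4197] [319. 278.] [ 0.535  -0.0919  0.1284]
red [260 235  25  16 323] [272. 242.] [ 0.5105 -0.0534  0.1129]
red [317 308  12  11  95] [322. 313.] [ 0.525  -0.12    0.1309]
red [302 370  82  10 421] [345. 375.] [ 0.5047 -0.2314  0.0602]
green [234 245  14  14 150] [241. 251.] [ 0.4898 -0.046   0.1315]
```

View pics/w4.png

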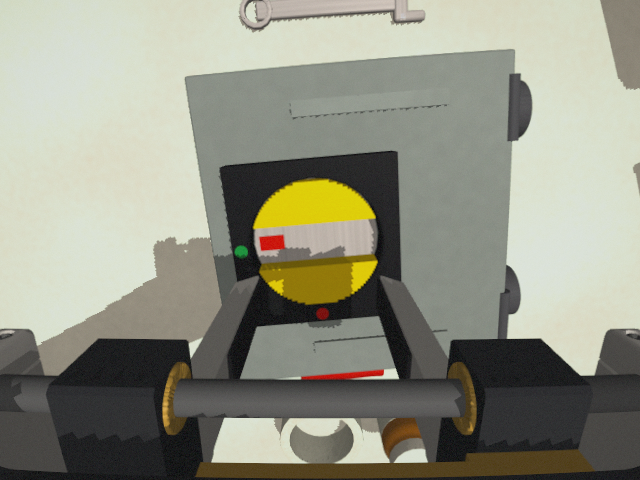

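The slot now runs parallel to the bezel with the red mark (272,242) facing the green dot (241,251). Its angle is 160.2° against an expected 160.7°. The yellow top is still at z 0.129, so the cover is holding shut.

```bash
python3 -m jog '[0.27,0,0,-10,0, 0.27,0,0,0,0, 0.27,0,0,0,0, 0.27,0,0,0,0]'; python3 -c "
from station import ctrl
ctrl.finish_job()"
```

```text
time_s: 13.83
ee_pos: [0.5432, -0.0649, 0.2289]
ee_rot: [0.841, 0.54, -0.0, -0.0]
ft_force: [-0.2, -0.4, -0.9]
width: 0.0595
the job is handed in; nothing more can be done
```

I pressed the cover fully shut, turned the fastener clockwise to its stop and withdrew the fingers. I handed the job in at about 14 s.

- **Pressing:** the cover reached a firm stop at about 21 N, with the slot floor at 110 mm.
- **Turning, first try:** the fastener reached its stop. When I withdrew, a check showed it about 8° short, probably dragged back by the fingers still pressing on its floor.
- **Turning, second try:** I went back in clear of the floor, turned it to the stop again and lifted out without dragging it.
- **Last checks:** the slot measured 160.2°, against about 160.7° expected when locked. The fastener's top stayed at 129 mm with nothing touching it (151 mm when ajar), so the cover is holding shut. The fingertips were about 100 mm above the airbox and the force reading was near zero.

I did not re-measure the surrounding tools and parts; the arm's path stayed well above them. The largest turning torque, 6.4 N m, came from pushing against the stop.

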